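# Clip the lid onto the nozzle tray

### The arm

A 6-joint arm with a two-finger parallel gripper is mounted at the origin on the work surface. World frame = base frame: x ahead of the robot, y to its left, z up, the work surface at z = 0. Lengths are in m, angles in rad, forces in N, time in s.
With the tool pointing down it reaches from about 0.35 to 0.85 m from the base axis. Payload 8.1 kg.
Tool frame: the origin (TCP) lies midway between the tips of the shut fingers; the grasp point (between the pads) lies 19 mm behind it; z points along the fingers, y is the direction in which the jaws open and shut (so a half turn about z gives the same grasp; the last joint's range is limited). The gripper opens to 93 mm and grips with 3 to 60 N. Pads are 15 mm wide; open, the fingers measure 128 mm over their backs; the gripper's body (75 mm by 188 mm) begins 65 mm behind the grasp point.
Start: joints at [-1.385, 0.13, 1.488, -0, 1.523, -0.085], TCP at [0.161, -0.578, 0.219] pointing down, gripper open.
Joint ranges: [-2.96, 2.96], [-0.89, 2.26], [0.02, 2.5], [-1.34, 4.48], [0, 2.73], [-2.66, 2.66]. Speed limits (rad/s): [2.39, 2.39, 2.79, 3.14, 3.14, 3.14].

### API

Orientations are given as a unit quaternion [w, x, y, z].
In Python, from rig import read_state, capture, finish_job, boxes_of, cut_out, tip_of gives the robot as it stands. The module is installed in compiled form; this text tells all that it offers.
- The arm moves only by the shell command python3 -m inch 'ROWS' [FORCE]. ROWS is JSON, a list of rows, each a list of 3 entries, a list of its own where there are three numbers: the shift along the tool's x, y, z in cm, then the turn, a rotation vector about the tool's x, y, z in degrees, then the opening, from 0 (shut) to 1 (fully open). In form: [[[tx, ty, tz], [ax, ay, az], hand], ...]. A call has 1 to 10 rows; each row is the pose to reach, as a shift and turn from the pose commanded when the call began, along the tool's axes at that moment; what a row does not reach only later rows make up. A row lasts 1/8 s, in which the tool goes at most 62.5 mm and 10.7 degrees, less where a joint would pass 70% of its speed; a pose out of reach is approached as far as the arm can. A call with a gripper value outside its range is refused whole. The fingers move at their own pace and stop on an object; FORCE is the grip in N (left out, the last holds). Time passes only in rows, so rows that repeat a pose let the fingers close. It gives the time, the measured TCP pose, the force and the opening at its end, in the units of the state.
- read_state(): the state, without advancing time (a new reading comes with each control period).
- capture(name): name is "scene" or "top" or "wrist"; returns a dict with "image" (400x640x3 uint8, blue, green, red), "intrinsics" (3x3 intrinsics, pixels), "pose" (4x4, takes a point from camera to world coordinates); the wrist camera has in their place "T_tool_cam" (4x4, takes a point from camera to tool coordinates, whose origin is the TCP and whose axes are the flange's). Camera axes: x right, y up, looking along -z (the intrinsics and any distortion apply to the point x, -y, -z); pixel columns grow to the right and rows downward; lengths in m; the calibration is good to about 2 mm. A picture is of the moment at which its call begins: read the wrist's pose just before it. There is no depth.
- finish_job(): hands the job in, once; it reports no verdict.
Trained networks look in the newest picture that a camera, given by its name, has taken for a name from the list of things; names that differ only in an ending like _2 or _b are one class to them, and where a whole thing is asked for, a point or a joint stands for the part that bears it (a point fixed in the world has none). Each returns a list of dicts, best first, with "p" (0 to 1); they miss things now and then, are a little off and sometimes report something else, mostly with a low value. They report only what shows in the picture. A call takes as long as a camera call. They do not tell look-alikes from the thing itself.
- boxes_of(camera, thing): "bbox" ([left, top, right, bottom] in pixels, round what is visible of it).
- cut_out(camera, thing): "pixels" (400x640 bool, what is visible of it) and "bbox" ([left, top, right, bottom] in pixels, round what is visible of it).
- tip_of(camera, thing): "location" ([column, row] in pixels: a listed point, or the origin of a listed thing).
The state is a dict: "time_s": time; "qpos": joint angles; "joint_velocities": joint speeds; "joint_torque": joint torques, N m; "tcp_pos": TCP position; "tcp_rot": TCP orientation; "contact_force": force on the tool from outside, world axes, zero at the start; "wrist_torque": the same for the moment, N m; "width": finger opening in m.
Only numpy, scipy, OpenCV 4.12 (cv2) and the standard library are available. Lean on these libraries where they do the work, as an engineer would, in place of code of your own. Each camera call takes 0.05 s, during which the arm holds its last target.

### The job

Close up the open grey tray of piping nozzles: draw its lid out from under the stacking tier (an upright fin at its front is there to pull by), let go of it lying flat on the counter fully clear of the tier, then take it again by the bar handle on top and seat it flat on the tray with all four clips still open. Then snap the four clips home over the lid's rim in opposite-corner order: any one first, next the one diagonally across from it, and only then the remaining two. Leave the jug, tin, spatula and cake lifter where they are.

Things in the scene. Friction and masses are not known exactly. Their poses are not given: they have to be found in the camera images.
- tray: Open grey plastic tray stacked on a twin, fixed to the counter; together 130 (x) x 190 (y) x 96 mm high, walls 5 mm, mouth 120 x 180 mm. Origin: centre of the underside, on the counter; -x is its near side (to the robot), +y its left. Four white clips are hinged at the rim, two on each long side (near and far); open, they do not obstruct the lid. Steel nozzles lie deep inside.
- tray_rim (a point): Centre of the tray's mouth at the height of the rim (96 mm above the counter).
- lid: Loose grey plastic lid, darker handle and fin, about 0.3 kg: plate 130 (x) x 190 (y) x 7 mm on a plug 112 x 172 x 7 mm, 4 mm loose all round in the mouth. Origin: centre of the plug's underside (plate 7 to 14 mm above). Seated, plate on the rim, the origin is 89 mm above the tray's; either way round will do. Starts flat on the counter under the tier, its front edge about 30 mm out of the bay.
- lid_handle (a point): Centre of the lid's bar handle: bar along the lid's x, 74 mm long, 16 mm wide (y), 12 mm high (32 to 44 mm above the lid's origin), on a post at each end, 18 mm of air between bar and plate. The point lies 6 mm to +x of the lid's centre, 38 mm above its origin. Under the tier at the start.
- lid_fin (a point): Middle of the lid's upright pull fin, at the middle of its near (-x) edge: 9 mm thick (y), 7 to 37 mm above the lid's origin, from 55 to 97 mm to -x of the lid's centre, so it juts 32 mm beyond the plate. The point lies 84 mm to -x of the centre, 22 mm up.
- tier: Stacking tier of grey plastic trays, fixed to the counter: 130 (x) x 248 (y) x 140 mm high, origin at the centre of its underside. Under its trays is a bay 228 mm wide and 54 mm high, open to -x (the front face, 65 mm from the origin), closed at sides and back; the lid slides straight out along -x.
- clip_near_left (a joint): Angle (rad) of the clip at the tray's near (-x) left (+y) corner: 0 upright, open; 1.57 home, flat over the lid's rim; -0.3 its stop, leaning out. Starts within 0.12 of 0. Over-centre: swung inwards it resists, most near 0.7 (0.26 N m, about 9 N at 30 mm from the hinge), springs back up if let go before 1.22, past that snaps home. It cannot go home over an unseated lid.
- clip_near_left_hinge (a point): Middle of that clip's hinge line, which runs along the tray's y; fixed to the tray 107 mm above the counter, at tray x = -74 mm, y = +62 mm. The clip swings over it, inwards across the lid.
- clip_near_left_end (a point): Middle of that clip's free end, 42 mm from its hinge line; moves with the clip. The clip is a flat flap 34 mm wide, 6 mm thick; home, its top is 110 mm above the counter.
- clip_near_right (a joint): Angle (rad) of the clip at the tray's near (-x) right (-y) corner: 0 upright, open; 1.57 home, flat over the lid's rim; -0.3 its stop, leaning out. Starts within 0.12 of 0. Over-centre: swung inwards it resists, most near 0.7 (0.26 N m, about 9 N at 30 mm from the hinge), springs back up if let go before 1.22, past that snaps home. It cannot go home over an unseated lid.
- clip_near_right_hinge (a point): Middle of that clip's hinge line, which runs along the tray's y; fixed to the tray 107 mm above the counter, at tray x = -74 mm, y = -62 mm. The clip swings over it, inwards across the lid.
- clip_near_right_end (a point): Middle of that clip's free end, 42 mm from its hinge line; moves with the clip. The clip is a flat flap 34 mm wide, 6 mm thick; home, its top is 110 mm above the counter.
- clip_far_right (a joint): Angle (rad) of the clip at the tray's far (+x) right (-y) corner: 0 upright, open; 1.57 home, flat over the lid's rim; -0.3 its stop, leaning out. Starts within 0.12 of 0. Over-centre: swung inwards it resists, most near 0.7 (0.26 N m, about 9 N at 30 mm from the hinge), springs back up if let go before 1.22, past that snaps home. It cannot go home over an unseated lid.
- clip_far_right_hinge (a point): Middle of that clip's hinge line, which runs along the tray's y; fixed to the tray 107 mm above the counter, at tray x = +74 mm, y = -62 mm. The clip swings over it, inwards across the lid.
- clip_far_right_end (a point): Middle of that clip's free end, 42 mm from its hinge line; moves with the clip. The clip is a flat flap 34 mm wide, 6 mm thick; home, its top is 110 mm above the counter.
- clip_far_left (a joint): Angle (rad) of the clip at the tray's far (+x) left (+y) corner: 0 upright, open; 1.57 home, flat over the lid's rim; -0.3 its stop, leaning out. Starts within 0.12 of 0. Over-centre: swung inwards it resists, most near 0.7 (0.26 N m, about 9 N at 30 mm from the hinge), springs back up if let go before 1.22, past that snaps home. It cannot go home over an unseated lid.
- clip_far_left_hinge (a point): Middle of that clip's hinge line, which runs along the tray's y; fixed to the tray 107 mm above the counter, at tray x = +74 mm, y = +62 mm. The clip swings over it, inwards across the lid.
- clip_far_left_end (a point): Middle of that clip's free end, 42 mm from its hinge line; moves with the clip. The clip is a flat flap 34 mm wide, 6 mm thick; home, its top is 110 mm above the counter.
- jug: Clear glass measuring jug, 96 mm across, 120 mm high, handle to +y; origin at the centre of its foot. Bystander.
- nozzle_tin: Closed round stainless nozzle tin, 88 mm across, 90 mm high; origin at the centre of its foot. Bystander.
- spatula: Silicone spatula lying flat, 240 mm long along its x, 50 mm wide; wooden handle to -x, origin under about its middle. Bystander.
- cake_lifter: Wooden cake lifter lying flat, 220 mm long along its x, blade 85 mm wide, 12 mm high; origin under its middle. Bystander.
Not all that is in view belongs to the job. Of the things that look like the lid, take the one that is farthest to the robot's left at the start.

How it is judged:
On the way, in this order (a step that is already met when the one before it is completed fails the run):
1. the lid lies flat on the counter, clear of the tier's front, let go and still (x of lid in the frame of tier below -0.127 m and height (world z) of lid below 0.005 m and angle between lid's own z axis and vertical below 0.04 rad and contact force between the fingers and lid below 0.1 N and linear speed of lid below 0.02 m/s), for 0.2 s.
2. the lid is lifted off the counter by its bar handle (height (world z) of lid above 0.03 m and distance between the grasp point and lid_handle below 0.04 m and contact force between the fingers and lid above 0.5 N), for 0.1 s.
3. the lid is seated flat on the tray, all four clips open (horizontal distance between lid and tray below 0.008 m and z of lid in the frame of tray between 0.086 and 0.0915 m and angle between the x axis of lid and the x axis of tray, either way round below 0.12 rad and angle between lid's own z axis and vertical below 0.04 rad and value of joint each of clip_near_left, clip_near_right, clip_far_right, clip_far_left below 0.6 rad), for 0.2 s.
4. two diagonally opposite clips are home, the other two still open (((value of joint each of clip_near_left, clip_far_right above 1.47 rad and value of joint each of clip_near_right, clip_far_left below 0.8 rad) or (value of joint each of clip_near_right, clip_far_left above 1.47 rad and value of joint each of clip_near_left, clip_far_right below 0.8 rad))), for 0.1 s.
At the end, for the whole second after the job is handed in: The lid is seated on the tray: within 8 mm of centre, level, square to the tray within 0.12 rad either way round, its plate on the rim (within 2.5 mm); all four clips are home (joint above 1.47 rad, of 1.57); the lid is at rest and let go (horizontal distance between lid and tray below 0.008 m and z of lid in the frame of tray between 0.086 and 0.0915 m and angle between the x axis of lid and the x axis of tray, either way round below 0.12 rad and angle between lid's own z axis and vertical below 0.04 rad and linear speed of lid below 0.02 m/s and value of joint each of clip_near_left, clip_near_right, clip_far_right, clip_far_left above 1.47 rad and contact force between the arm and lid below 0.1 N); the robot touches nothing.
It fails at once if the jug is shifted by more than 40 mm or tipped (distance of jug from where it was at the start of the episode above 0.04 m or angle between jug's own z axis and vertical above 0.4 rad).
It fails at once if the nozzle tin is shifted by more than 40 mm or tipped (distance of nozzle_tin from where it was at the start of the episode above 0.04 m or angle between nozzle_tin's own z axis and vertical above 0.4 rad).
It fails at once if the spatula is shifted by more than 40 mm or tipped (distance of spatula from where it was at the start of the episode above 0.04 m or angle between spatula's own z axis and vertical above 0.4 rad).
It fails at once if the cake lifter is shifted by more than 40 mm or tipped (distance of cake_lifter from where it was at the start of the episode above 0.04 m or angle between cake_lifter's own z axis and vertical above 0.4 rad).
It also fails if it takes over 72 s, if anything falls off the work surface, if the arm or the gripper's body presses on something with over 40 N, if the wrist force passes 120 N, or if a joint passes its speed limit or range.

## Working session

There is one attempt and no reset: what is moved stays moved. The work goes in short steps, Python scripts to look and compute and a shell command to move; the robot and the scene stay as the last step left them, time stands still between calls to the robot, and variables do not carry over. Pictures are saved under pics/ and viewed, and the job is handed in when it is done.

```bash
mkdir -p pics; ls
cat > h.py <<'E'
import numpy as np, cv2
from rig import *
from scipy.spatial.transform import Rotation as R
def snap(cam,name):
    s=read_state() if cam=='wrist' else None
    c=capture(cam)
    cv2.imwrite('pics/%s.png'%name,c['image'])
    if cam=='wrist':
        T=np.eye(4);q=s['tcp_rot'];T[:3,:3]=R.from_quat([q[1],q[2],q[3],q[0]]).as_matrix();T[:3,3]=s['tcp_pos']
        c['pose']=T@np.array(c['T_tool_cam'])
    return c
def ray(c,px):
    K=np.array(c['intrinsics']);P=np.array(c['pose'])
    d=np.linalg.inv(K)@[px[0],px[1],1.]
    d=np.array([d[0],-d[1],-d[2]])
    return P[:3,3],P[:3,:3]@d
def at_z(c,px,z):
    o,d=ray(c,px);return o+d*(z-o[2])/d[2]
def proj(c,p):
    K=np.array(c['intrinsics']);P=np.linalg.inv(np.array(c['pose']))
    q=P[:3,:3]@np.array(p)+P[:3,3];u=K@[q[0],-q[1],-q[2]];return u[:2]/u[2]
def tri(l):
    A=np.zeros((3,3));b=np.zeros(3)
    for c,px in l:
        o,d=ray(c,px);d=d/np.linalg.norm(d);M=np.eye(3)-np.outer(d,d);A+=M;b+=M@o
    return np.linalg.solve(A,b)
E
python3 - <<'E'
from h import *
s=read_state();print(s)
for cam in('scene','top'):
    c=snap(cam,cam+'0');print({k:v for k,v in c.items() if k!='image'})
    for t in ['tray_rim','tray','lid','lid_fin','lid_handle','tier','clip_near_left_end','clip_near_right_end','clip_far_right_end','clip_far_left_end','jug','nozzle_tin','spatula','cake_lifter']:
        print(cam,t,[(np.round(x['location'],1).tolist(),round(x['p'],2)) for x in tip_of(cam,t)][:4],[(np.round(x['bbox']).tolist(),round(x['p'],2)) for x in boxes_of(cam,t)][:3])
E
```

```text
pics
{'time_s': 0.0, 'qpos': array([-1.38538433e+00,  1.31166218e-01,  1.48926252e+00,  1.12095981e-05,
        1.52296394e+00, -8.53822197e-02]), 'joint_velocities': array([-4.28535820e-04,  2.67185284e-03, -1.38370772e-03, -5.25305094e-04,
       -6.24111344e-05, -1.74421587e-03]), 'joint_torque': array([ 1.40788219e-03, -5.59843075e+01, -4.91759062e+01,  7.69759901e-02,
        3.53468454e-02, -1.39599260e-04]), 'tcp_pos': array([ 0.16043196, -0.57758139,  0.21759361]), 'tcp_rot': array([-8.99167785e-04,  9.90847442e-01,  1.34983471e-01, -3.94041596e-05]), 'contact_force': array([-0.03889351, -0.06560757, -0.59168767]), 'wrist_torque': array([ 0.01562078, -0.03510076, -0.07654836]), 'width': 0.0928498481685504}
{'intrinsics': array([[401.14346703,   0.        , 314.41279316],
       [  0.        , 401.14346703, 204.47569792],
       [  0.        ,   0.        ,   1.        ]]), 'pose': array([[ 0.84236159, -0.38443463,  0.37767309,  1.00825371],
       [ 0.53882891,  0.61316862, -0.57765704, -0.65265321],
       [-0.00950592,  0.69009728,  0.72365418,  0.94028554],
       [ 0.    
[... 2862 characters left out ...]
ft_end [([239.5, 224.5], 0.52)] [([234.0, 220.0, 245.0, 224.0], 0.36)]
top clip_near_right_end [([277.1, 223.9], 0.45)] []
top clip_far_right_end [([284.4, 177.0], 0.41), ([286.5, 174.2], 0.36), ([390.9, 174.4], 0.24)] []
top clip_far_left_end [([241.8, 174.1], 0.39)] [([237.0, 221.0, 246.0, 222.0], 0.29)]
top jug [([319.0, 126.6], 0.66)] [([241.0, 120.0, 279.0, 154.0], 0.61), ([296.0, 104.0, 337.0, 145.0], 0.56)]
top nozzle_tin [([260.4, 138.0], 0.55)] [([246.0, 120.0, 277.0, 153.0], 0.78)]
top spatula [([198.6, 224.4], 0.93), ([261.3, 138.3], 0.54), ([322.7, 126.7], 0.22)] [([188.0, 192.0, 213.0, 267.0], 0.94)]
top cake_lifter [([285.1, 259.1], 0.91)] [([274.0, 226.0, 298.0, 294.0], 0.56)]
```

View pics/top0.png

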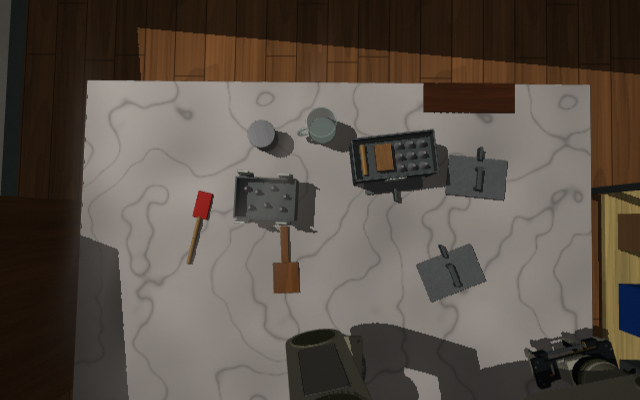

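View pics/scene0.png

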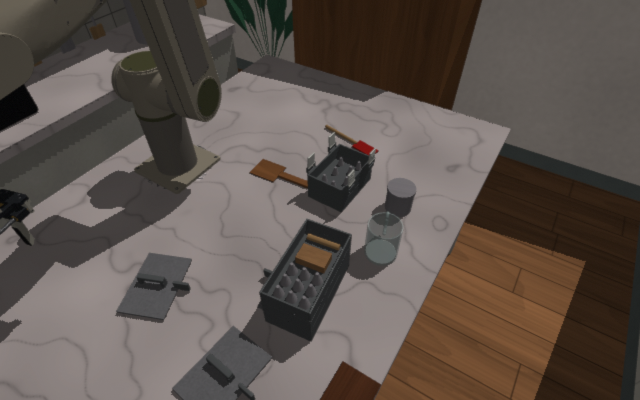

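Run:
```python
from h import *
a=cv2.imread('pics/top0.png');b=cv2.imread('pics/scene0.png')
cv2.imwrite('pics/t1.png',cv2.resize(a[95:310,180:500],(800,538),interpolation=cv2.INTER_CUBIC))
cv2.imwrite('pics/s1.png',cv2.resize(b[115:355,235:435],(500,600),interpolation=cv2.INTER_CUBIC))
```

```text
(no output)
```

View pics/t1.png

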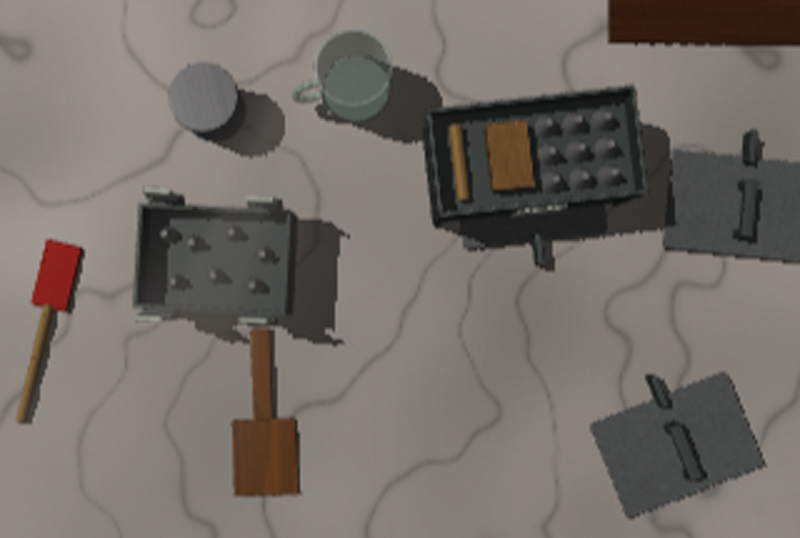

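View pics/s1.png

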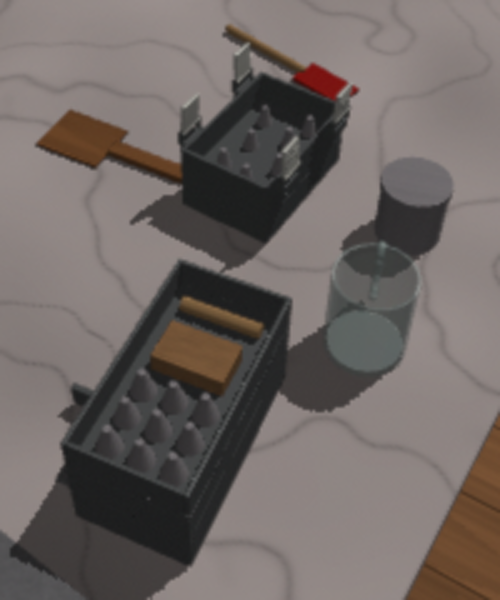

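```bash
cat >> h.py <<'E'
def delta(target,yaw,n=1):
    """target TCP world, yaw = heading of tool x (deg), tool z down; from current measured pose"""
    s=read_state();q=s['tcp_rot'];r=R.from_quat([q[1],q[2],q[3],q[0]])
    t=R.from_euler('z',yaw,degrees=True)*R.from_euler('x',180,degrees=True)
    d=r.inv().apply(np.array(target)-s['tcp_pos'])*100
    a=(r.inv()*t).as_rotvec(degrees=True)
    print('shift cm',np.round(d,2),'turn',np.round(a,1),'rows',max(np.linalg.norm(d)/6.25,np.linalg.norm(a)/10.7))
E
python3 - <<'E'
from h import *
from scipy.optimize import least_squares
import pickle
ct=capture('top');cs=capture('scene')
for c in(ct,cs):c.pop('image')
pickle.dump((ct,cs),open('cams.pkl','wb'))
f=lambda p:(p[0]/2.5+180,p[1]/2.5+95)
g=lambda p:(p[0]/2.5+235,p[1]/2.5+115)
def fit(hx,hy,z,top,sc,x0):
    # order: far-left, far-right, near-right, near-left
    C=[(hx,hy),(hx,-hy),(-hx,-hy),(-hx,hy)]
    def res(v):
        x,y,a=v;o=[]
        for i,(u,w) in enumerate(C):
            P=[x+u*np.cos(a)-w*np.sin(a),y+u*np.sin(a)+w*np.cos(a),z]
            if top[i] is not None:o+=list(proj(ct,P)-f(top[i]))
            if sc[i] is not None:o+=list(proj(cs,P)-g(sc[i]))
        return o
    r=least_squares(res,x0,loss='soft_l1');print(r.x,np.degrees(r.x[2]),np.round(res(r.x),1))
fit(.065,.124,.14,[(427,109),(632,87),(645,195),(437,226)],[(292,297),(190,495),(64,443),(180,262)],[.6,-.2,.1])
fit(.065,.095,.096,[(138,205),(296,212),(293,315),(134,308)],[(342,97),(268,178),(183,148),(260,73)],[.5,.19,0])
for p,z in [((543,250),.022),((537,235),.037),((549,266),.037)]: print(at_z(ct,f(p),z))
for p,z in [((78,390),.037)]: print(at_z(cs,g(p),z))
print('jug',at_z(ct,f((357,88)),.0),'tin',at_z(ct,f((204,97)),.09),'decoys',at_z(ct,f((592,425)),.014),at_z(ct,f((665,248)),.014))
E
```

```text
[ 0.67991841 -0.18201372  0.13376923] 7.664412142255838 [-1.4 -0.1 -0.2 -0.1 -0.1 -1.2 -0.6  0.4  0.3 -1.  -1.6 -0.4 -0.3 -3.7
 -0.8 -1.7]
[ 0.54532898  0.20663105 -0.02111447] -1.2097697761132578 [-0.  -0.4  0.1  3.6 -2.3 -0.8 -0.4  5.3 -3.   0.  -2.   1.3 -0.5  0.3
 -1.  -0.3]
[ 0.56880335 -0.21372356  0.022     ]
[ 0.58712584 -0.20329712  0.037     ]
[ 0.54744996 -0.2191235   0.037     ]
[ 0.56018946 -0.20885375  0.037     ]
jug [0.78343813 0.03359435 0.        ] tin [0.74901607 0.22246572 0.09      ] decoys [ 0.34276952 -0.2810214   0.014     ] [ 0.57482281 -0.37354856  0.014     ]
```

Run:
```python
from h import *
delta([.52,-.2,.2],7.7)
```

```text
shift cm [ 44.75 -26.82   1.86] turn [-0.   0.   7.8] rows 8.353192129246308
```

```bash
python3 -m inch '[[[44.7,-26.8,1.8],[0,0,7.8],1],[[44.7,-26.8,1.8],[0,0,7.8],1],[[44.7,-26.8,1.8],[0,0,7.8],1],[[44.7,-26.8,1.8],[0,0,7.8],1],[[44.7,-26.8,1.8],[0,0,7.8],1],[[44.7,-26.8,1.8],[0,0,7.8],1],[[44.7,-26.8,1.8],[0,0,7.8],1],[[44.7,-26.8,1.8],[0,0,7.8],1],[[44.7,-26.8,1.8],[0,0,7.8],1],[[44.7,-26.8,1.8],[0,0,7.8],1]]'
python3 - <<'E'
from h import *
c=snap('wrist','w1');print(c['pose'],read_state()['tcp_pos'])
for t in['lid_fin','lid']:
    for x in tip_of('wrist',t): print(t,x,at_z(c,x['location'],.022))
E
```

```text
time_s: 4.25
tcp_pos: [0.52, -0.1994, 0.2004]
tcp_rot: [-0.0, 0.998, 0.069, -0.0]
contact_force: [0.3, -0.7, 0.7]
width: 0.0929
[[ 1.37517425e-01  9.61987714e-01  2.35941933e-01  5.83336330e-01]
 [-9.90499309e-01  1.33492675e-01  3.30276229e-02 -1.90241746e-01]
 [ 2.75647734e-04 -2.38242195e-01  9.71205735e-01  3.65545141e-01]
 [ 0.00000000e+00  0.00000000e+00  0.00000000e+00  1.00000000e+00]] [ 0.51931001 -0.20051001  0.20048749]
lid_fin {'location': [332.9, 138.0], 'p': 0.88} [ 0.56294767 -0.2068974   0.022     ]
lid_fin {'location': [440.9, 300.7], 'p': 0.61} [ 0.39570879 -0.35857953  0.022     ]
lid {'location': [586.2, 107.1], 'p': 0.73} [ 0.6282669  -0.45455561  0.022     ]
lid {'location': [447.1, 349.3], 'p': 0.64} [ 0.33256934 -0.38070808  0.022     ]
```

View pics/w1.png

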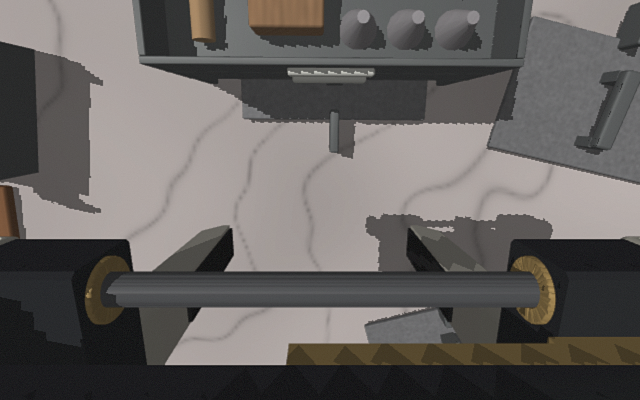

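Run:
```python
from h import *
import cv2
im=cv2.imread('pics/w1.png');cv2.imwrite('pics/w1c.png',cv2.resize(im[60:165,220:440],(800,382),interpolation=cv2.INTER_CUBIC))
```

```text
(no output)
```

View pics/w1c.png

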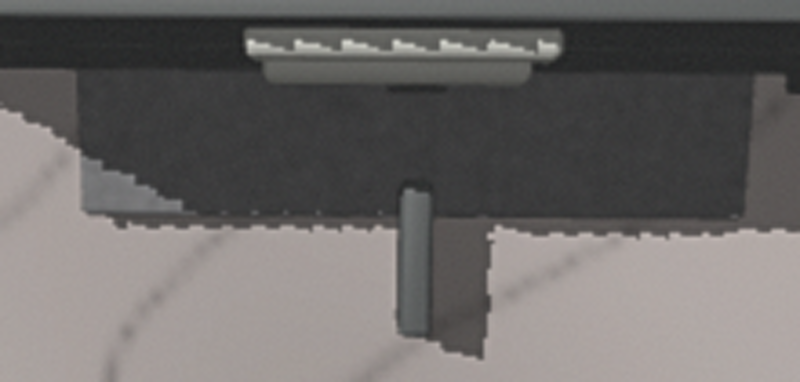

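Run:
```python
from h import *
T=np.array([[1.37517425e-01,9.61987714e-01,2.35941933e-01,5.83336330e-01],[-9.90499309e-01,1.33492675e-01,3.30276229e-02,-1.90241746e-01],[2.75647734e-04,-2.38242195e-01,9.71205735e-01,3.65545141e-01],[0,0,0,1]])
c=capture('wrist');c['pose']=T
f=lambda p:(p[0]/3.636+220,p[1]/3.636+60)
for n,p,z in [('fintip',(415,332),.037),('finfar',(417,188),.037),('L',(85,210),.014),('R',(743,215),.014)]:
    print(n,at_z(c,f(p),z))
L=at_z(c,f((85,210)),.014);Rr=at_z(c,f((743,215)),.014);d=L-Rr
print('len',np.linalg.norm(d),'yaw',np.degrees(np.arctan2(-d[0],d[1])))
m=(L+Rr)/2;a=np.arctan2(-d[0],d[1]);u=np.array([np.cos(a),np.sin(a)]);
print('fin from edge',m[:2]-u*.019,m[:2]-u*.023,'centre',m[:2]+u*.065)
```

```text
fintip [ 0.55112532 -0.20929847  0.037     ]
finfar [ 0.58881935 -0.20419928  0.037     ]
L [ 0.57019154 -0.11239088  0.014     ]
R [ 0.59461237 -0.29837723  0.014     ]
len 0.18758277520781397 yaw 7.480396402226411
fin from edge [ 0.56356366 -0.20785761] [ 0.5595977  -0.20837836] centre [ 0.64684877 -0.1969219 ]
```

Run:
```python
from h import *
delta([.5595,-.2083,.012],7.5)
```

```text
shift cm [ 3.96  1.19 18.87] turn [0.  0.  0.1] rows 3.0904338506960185
```

```bash
python3 -m inch '[[[3.9,1.2,6],[0,0,0.2],0.6],[[3.9,1.2,12],[0,0,0.2],0.6],[[3.9,1.2,17],[0,0,0.2],0.6],[[3.9,1.2,18.9],[0,0,0.2],0.6],[[3.9,1.2,18.9],[0,0,0.2],0.6],[[3.9,1.2,18.9],[0,0,0.2],0.6]]'
python3 - <<'E'
from h import *
c=snap('wrist','w2');print(read_state()['contact_force'])
E
```

```text
time_s: 5.2
tcp_pos: [0.5618, -0.2084, 0.0148]
tcp_rot: [0.001, 0.998, 0.065, 0.002]
contact_force: [0.2, -0.2, -0.1]
width: 0.0556
[1.5128663  0.30177047 0.38469041]
```

View pics/w2.png

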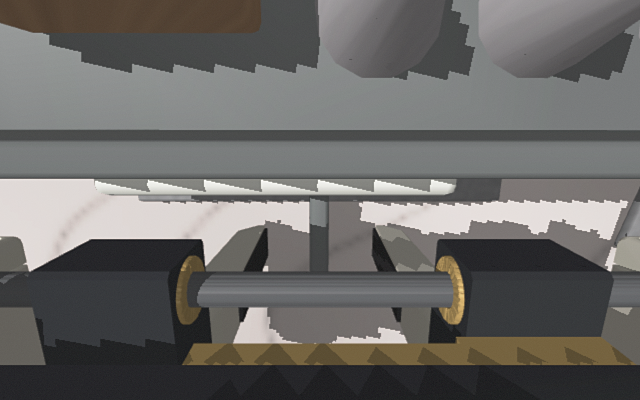

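```bash
python3 -m inch '[[[0,0,0],[0,0,0],0],[[0,0,0],[0,0,0],0],[[0,0,0],[0,0,0],0],[[0,0,0],[0,0,0],0],[[0,0,0],[0,0,0],0]]' 25
python3 -m inch '[[[-1,0,0],[0,0,0],0],[[-4,0,0],[0,0,0],0],[[-7,0,0],[0,0,0],0],[[-10,0,0],[0,0,0],0],[[-12.5,0,0],[0,0,0],0],[[-12.5,0,0],[0,0,0],0],[[-12.5,0,0],[0,0,0],0]]'
python3 - <<'E'
from h import *
snap('wrist','w3');snap('top','top3')
E
```

```text
time_s: 5.88
tcp_pos: [0.5597, -0.2069, 0.0115]
tcp_rot: [-0.0, 0.998, 0.066, -0.0]
contact_force: [-0.8, -0.5, -0.5]
width: 0.0105
time_s: 6.75
tcp_pos: [0.4356, -0.2233, 0.0115]
tcp_rot: [-0.0, 0.998, 0.065, -0.0]
contact_force: [-0.0, 0.8, -2.2]
width: 0.009
```

View pics/w3.png

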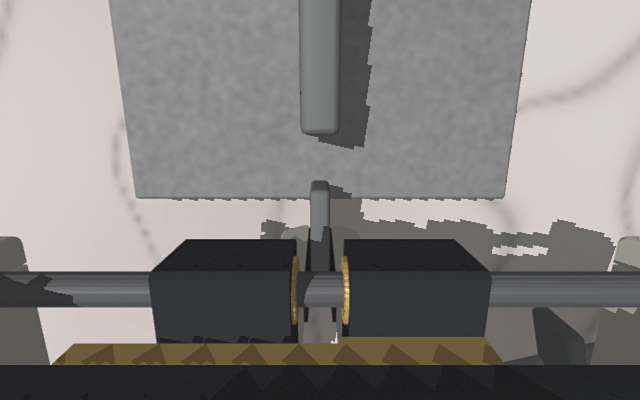

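```bash
python3 -m inch '[[[0,0,0],[0,0,0],0.5],[[0,0,0],[0,0,0],0.5],[[0,0,0],[0,0,0],0.5],[[0,0,0],[0,0,0],0.5],[[0,0,-5],[0,0,0],0.5],[[0,0,-10],[0,0,0],0.5],[[-1,0,-15],[0,0,0],0.5],[[-1,0,-17],[0,0,0],0.5],[[-1,0,-17],[0,0,0],0.5],[[-1,0,-17],[0,0,0],0.5]]'
python3 - <<'E'
from h import *
c=snap('wrist','w4');print(c['pose'].tolist(),read_state()['tcp_pos'])
print(tip_of('wrist','lid_handle'),tip_of('wrist','lid_fin'))
for x in tip_of('wrist','lid_handle'):print(at_z(c,x['location'],.038))
E
```

```text
time_s: 8.1
tcp_pos: [0.4254, -0.2242, 0.1802]
tcp_rot: [-0.001, 0.998, 0.066, -0.001]
contact_force: [-0.2, 0.0, 0.3]
width: 0.0463
[[0.13157418315893, 0.9625306372790046, 0.23711391065336457, 0.48895628717225836], [-0.9913059731299236, 0.1279569569943426, 0.030651016193292753, -0.21561444593923476], [-0.000837832318453831, -0.23908531836149916, 0.970998202151263, 0.34525894821993786], [0.0, 0.0, 0.0, 1.0]] [ 0.4251741  -0.22407593  0.17979385]
[] [{'location': [446.1, 224.8], 'p': 0.78}, {'location': [320.0, 167.6], 'p': 0.68}]
```

View pics/w4.png

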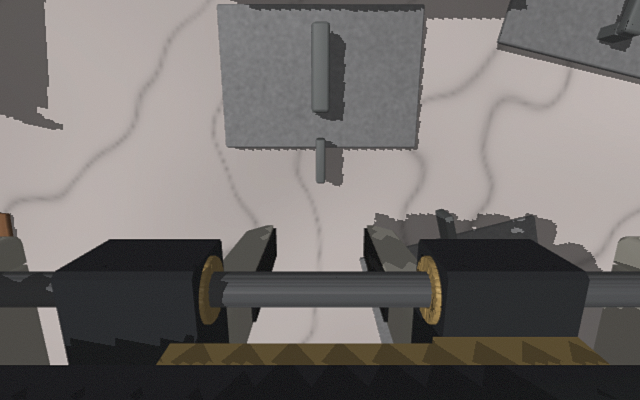

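Run:
```python
from h import *
c=capture('wrist')
c['pose']=np.array([[0.13157418315893, 0.9625306372790046, 0.23711391065336457, 0.48895628717225836], [-0.9913059731299236, 0.1279569569943426, 0.030651016193292753, -0.21561444593923476], [-0.000837832318453831, -0.23908531836149916, 0.970998202151263, 0.34525894821993786], [0,0,0,1]])
P=[at_z(c,p,.014) for p in [(219,5),(425,8),(417,147),(227,147)]]
for p in P:print(p)
m=np.mean(P,axis=0);print('c',m, [np.linalg.norm(P[i]-P[i-1]) for i in range(4)])
d=P[3]-P[2];a=np.arctan2(-d[0],d[1]);d2=P[0]-P[1];print(np.degrees(a),np.degrees(np.arctan2(-d2[0],d2[1])))
print('handle',m[:2]+.006*np.array([np.cos(a),np.sin(a)]))
for p in [(320.5,63),(320,22),(320.5,108)]:print(at_z(c,p,.044))
h=at_z(c,(320.5,64),.044)
delta([h[0],h[1],.025],7.4)
```

```text
[ 0.57284384 -0.1123548   0.014     ]
[ 0.59490583 -0.29753452  0.014     ]
[ 0.47113518 -0.31554583  0.014     ]
[ 0.44620465 -0.12782647  0.014     ]
c [ 0.52127237 -0.21331541  0.014     ] [np.float64(0.1275807820453863), np.float64(0.18648930151329152), np.float64(0.12507430128390923), np.float64(0.18936760059197466)]
7.565037057830836 6.794096558035245
handle [ 0.52722015 -0.2125255 ]
[ 0.53192621 -0.21038255  0.044     ]
[ 0.56352836 -0.20574894  0.044     ]
[ 0.49509014 -0.21529459  0.044     ]
shift cm [10.68  0.05 15.52] turn [-0.1  0.1  0.1] rows 3.0148462670156535
```

```bash
python3 -m inch '[[[5,0.1,0],[0,0,0],0.5],[[10.4,0.1,0],[0,0,0],0.5],[[10.4,0.1,6],[0,0,0],0.5],[[10.4,0.1,12],[0,0,0],0.5],[[10.4,0.1,15.5],[0,0,0],0.5],[[10.4,0.1,15.5],[0,0,0],0.5],[[10.4,0.1,15.5],[0,0,0],0.5]]'
python3 - <<'E'
from h import *
c=snap('wrist','w5');print(read_state()['tcp_pos'])
E
```

```text
time_s: 9.22
tcp_pos: [0.5301, -0.2125, 0.0282]
tcp_rot: [0.0, 0.998, 0.066, 0.001]
contact_force: [0.0, -0.7, 1.2]
width: 0.0464
[ 0.53081987 -0.21288584  0.02901722]
```

View pics/w5.png

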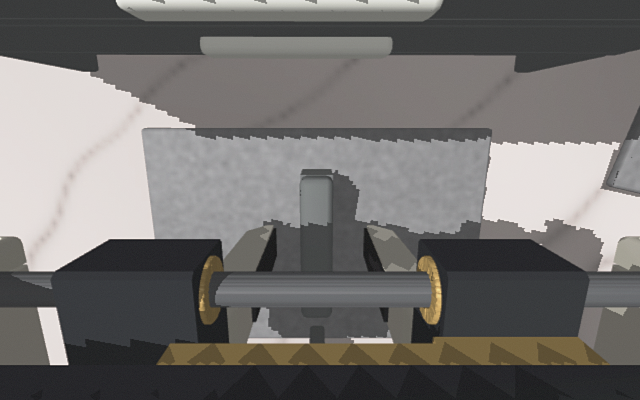

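Run:
```python
from h import *
s=read_state();print(s['tcp_pos'])
delta([.48,.2,.25],0)
```

```text
[ 0.53081987 -0.21288584  0.02901722]
shift cm [  0.42 -41.56 -22.18] turn [ 0.1 -0.2  7.5] rows 7.536845242609811
```

```bash
python3 -m inch '[[[0,0,-6],[0,0,0],0.5],[[0,0,-12],[0,0,0],0.5],[[0,0,-18],[0,0,0],0.5],[[0,-5,-21],[0,0,2],0.5],[[0.4,-11,-22],[0,0,5],0.5],[[0.4,-17,-22],[0,0,7.5],0.5],[[0.4,-23,-22],[0,0,7.5],0.5],[[0.4,-29,-22],[0,0,7.5],0.5],[[0.4,-35,-22],[0,0,7.5],0.5],[[0.4,-41.5,-22],[0,0,7.5],0.5]]'
python3 -m inch '[[[0,0,0],[0,0,0],0.5],[[0,0,0],[0,0,0],0.5],[[0,0,0],[0,0,0],0.5]]'
python3 - <<'E'
from h import *
c=snap('wrist','w6');print(read_state()['tcp_pos'])
c.pop('image');import pickle;pickle.dump(c,open('w6.pkl','wb'))
E
```

```text
time_s: 10.52
tcp_pos: [0.4796, 0.1995, 0.2499]
tcp_rot: [-0.001, 1.0, -0.0, 0.003]
contact_force: [1.5, -0.1, 0.7]
width: 0.0466
time_s: 10.9
tcp_pos: [0.4799, 0.1962, 0.2476]
tcp_rot: [-0.0, 1.0, -0.001, 0.001]
contact_force: [-0.2, -0.3, -0.6]
width: 0.0466
[0.47980958 0.19610868 0.24732601]
```

View pics/w6.png

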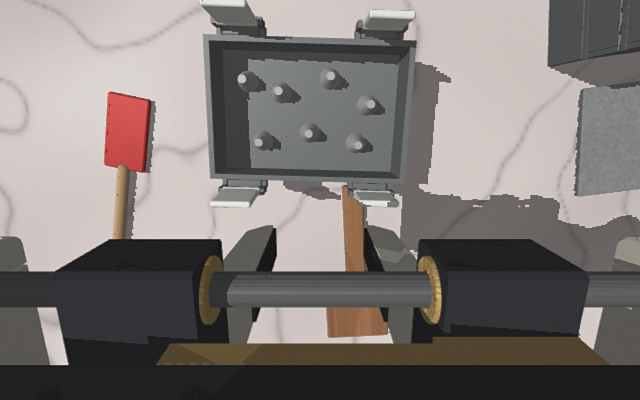

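Run:
```python
from h import *
im=cv2.imread('pics/w6.png');cv2.imwrite('pics/w6c.png',cv2.resize(im[0:212,195:435],None,fx=2.8,fy=2.8,interpolation=cv2.INTER_CUBIC))
```

```text
(no output)
```

View pics/w6c.png

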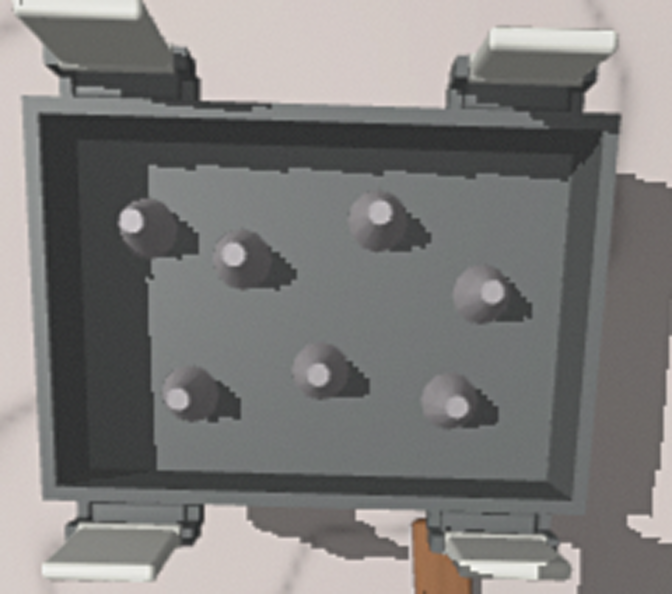

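Run:
```python
from h import *
import pickle
from scipy.optimize import least_squares
c=pickle.load(open('w6.pkl','rb'))
f=lambda p:np.array((p[0]/2.8+195,p[1]/2.8))
px=[(22,97),(620,115),(588,508),(44,499)]
C=[(.065,.095),(.065,-.095),(-.065,-.095),(-.065,.095)]
def W(v,u,w,z):x,y,a=v;return [x+u*np.cos(a)-w*np.sin(a),y+u*np.sin(a)+w*np.cos(a),z]
res=lambda v:np.concatenate([proj(c,W(v,*C[i],.096))-f(px[i]) for i in range(4)])
r=least_squares(res,[.54,.2,0]);print(r.x,np.degrees(r.x[2]),np.round(res(r.x),1))
v=r.x
for n,s,t in[('NL',-1,1),('NR',-1,-1),('FR',1,-1),('FL',1,1)]:
    h=W(v,s*.074,t*.062,.107); print(n,np.round(h,4),'hinge crop',np.round((proj(c,h)-[195,0])*2.8),'end0 crop',np.round((proj(c,W(v,s*.074,t*.062,.149))-[195,0])*2.8))
P=[at_z(c,f(p),.096) for p in px];print([np.round(p,4).tolist() for p in P],[np.linalg.norm(P[i]-P[i-1]) for i in range(4)])
```

```text
[ 0.54674333  0.20629696 -0.02338335] -1.3397673053215615 [-0.5 -0.5  0.8 -1.7 -0.   2.  -0.2  0.9]
NL [0.4742 0.27   0.107 ] hinge crop [132. 536.] end0 crop [ 99. 567.]
NR [0.4713 0.146  0.107 ] hinge crop [497. 544.] end0 crop [519. 576.]
FR [0.6193 0.1426 0.107 ] hinge crop [526.  67.] end0 crop [557.  23.]
FL [0.6222 0.2665 0.107 ] hinge crop [116.  57.] end0 crop [76. 11.]
[[0.6135, 0.2993, 0.096], [0.6081, 0.1104, 0.096], [0.4815, 0.1129, 0.096], [0.4848, 0.3025, 0.096]] [np.float64(0.12872667943979565), np.float64(0.18896853440994726), np.float64(0.12668750092391604), np.float64(0.18961487483429393)]
```

Run:
```python
from h import *
delta([.528,-.211,.025],7.4)
```

```text
shift cm [ 4.87 40.7  22.23] turn [-0.  -0.1 -7.5] rows 7.461708624847555
```

```bash
python3 -m inch '[[[1,6,0],[0,0,0],0.5],[[2,12,0],[0,0,-3],0.5],[[3,18,0],[0,0,-7.5],0.5],[[4,24,0],[0,0,-7.5],0.5],[[4.8,30,0],[0,0,-7.5],0.5],[[4.8,36,3],[0,0,-7.5],0.5],[[4.8,40.7,7],[0,0,-7.5],0.5],[[4.8,40.7,12],[0,0,-7.5],0.5],[[4.8,40.7,16],[0,0,-7.5],0.5],[[4.8,40.7,16],[0,0,-7.5],0.5]]'
python3 - <<'E'
from h import *
delta([.528,-.211,.025],7.4)
E
```

```text
time_s: 12.2
tcp_pos: [0.5237, -0.2095, 0.0828]
tcp_rot: [-0.002, 0.998, 0.064, -0.003]
contact_force: [-0.8, -0.3, 0.3]
width: 0.0467
shift cm [0.44 0.23 5.78] turn [-0.2  0.4 -0. ] rows 0.9283935806905359
```

```bash
python3 -m inch '[[[0.2,0.1,3],[0,0,0],0.5],[[0.2,0.1,6],[0,0,0],0.5],[[0.2,0.1,6],[0,0,0],0.5],[[0.2,0.1,6],[0,0,0],0.5]]'
python3 - <<'E'
from h import *
c=snap('wrist','w7');delta([.528,-.211,.025],7.4)
E
```

```text
time_s: 12.7
tcp_pos: [0.5308, -0.2112, 0.0293]
tcp_rot: [0.001, 0.998, 0.065, 0.001]
contact_force: [0.9, -0.0, 0.5]
width: 0.0463
shift cm [-0.31 -0.07  0.45] turn [ 0.1 -0.2  0.1] rows 0.08768982156035897
```

View pics/w7.png

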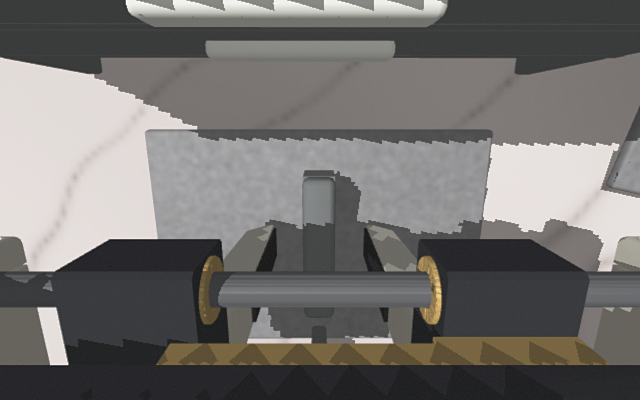

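```bash
python3 -m inch '[[[0,0,0],[0,0,0],0],[[0,0,0],[0,0,0],0],[[0,0,0],[0,0,0],0],[[0,0,0],[0,0,0],0],[[0,0,-2],[0,0,0],0],[[0,0,-5],[0,0,0],0],[[0,0,-5],[0,0,0],0]]' 45
python3 - <<'E'
from h import *
c=snap('wrist','w8');print(read_state()['width'])
c.pop('image');import pickle;pickle.dump(c,open('w8.pkl','wb'))
E
```

```text
time_s: 13.62
tcp_pos: [0.5318, -0.2114, 0.0804]
tcp_rot: [0.002, 0.998, 0.066, 0.003]
contact_force: [0.2, 0.8, -2.2]
width: 0.0153
0.015634739196206268
```

View pics/w8.png

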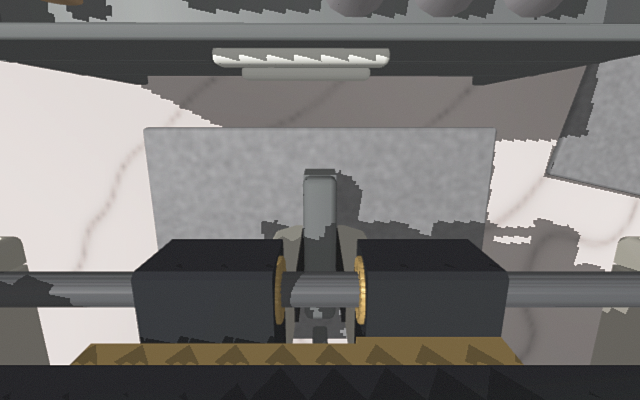

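Run:
```python
from h import *
import pickle
c=pickle.load(open('w8.pkl','rb'));T=np.array(c['T_tool_cam']);K=np.array(c['intrinsics'])
def tz(px,z):
    d=np.linalg.inv(K)@[px[0],px[1],1.];d=T[:3,:3]@np.array([d[0],-d[1],-d[2]]);o=T[:3,3];return o+d*(z-o[2])/d[2]
for z in(.0105,.0125,.0145):
    a=tz((144,127.5),z);b=tz((495.5,128),z);print(a,b,np.linalg.norm(a-b),(a+b)/2,np.degrees(np.arctan2(b[0]-a[0],b[1]-a[1])))
print(tz((319,178),-.0175), tz((319,172),-.0175))
```

```text
[ 0.05781164 -0.09189947  0.0105    ] [0.05769676 0.09133285 0.0105    ] 0.18323235684246694 [ 0.0577542  -0.00028331  0.0105    ] -0.03592021563161365
[ 0.05774241 -0.0929408   0.0125    ] [0.05762623 0.0923777  0.0125    ] 0.18531853553420555 [ 0.05768432 -0.00028155  0.0125    ] -0.03592021563161618
[ 0.05767319 -0.09398213  0.0145    ] [0.0575557  0.09342254 0.0145    ] 0.1874047142259441 [ 0.05761445 -0.00027979  0.0145    ] -0.03592021563161654
[ 0.03636854 -0.00065862 -0.0175    ] [ 0.03912489 -0.00065946 -0.0175    ]
```

Run:
```python
from h import *
delta([.553,.206,.23],-1.3)
```

```text
shift cm [  7.71 -41.   -15.22] turn [ 0.1 -0.2  8.8] rows 7.105936318350855
```

```bash
python3 -m inch '[[[-0.5,0,-3],[0,0,0],0],[[-1,0,-8],[0,0,0],0],[[-1,0,-12.5],[0,0,0],0],[[0,-3,-15],[0,0,1],0],[[1,-8,-15.2],[0,0,3],0],[[2,-13,-15.2],[0,0,5],0],[[3,-18,-15.2],[0,0,7],0],[[4.5,-23,-15.2],[0,0,8.8],0],[[6,-28,-15.2],[0,0,8.8],0],[[7,-32.5,-15.2],[0,0,8.8],0]]'
python3 -m inch '[[[0.4,-4.5,0],[0,0,0],0],[[0.4,-7.5,0],[0,0,0],0],[[0.4,-7.5,0],[0,0,0],0],[[0.4,-7.5,0],[0,0,0],0],[[0.4,-7.5,0],[0,0,0],0]]'
python3 - <<'E'
from h import *
s=read_state();print(s['tcp_pos'],s['width'])
c=snap('wrist','w9');c2=snap('scene','s9')
delta([.553,.206,.117],-1.3)
E
```

```text
time_s: 14.92
tcp_pos: [0.5557, 0.1229, 0.2269]
tcp_rot: [0.0, 1.0, -0.011, -0.001]
contact_force: [1.1, -0.3, -2.0]
width: 0.0152
time_s: 15.55
tcp_pos: [0.5619, 0.1949, 0.2281]
tcp_rot: [0.0, 1.0, -0.012, -0.0]
contact_force: [0.7, 0.5, -2.3]
width: 0.0155
[0.56193261 0.1948931  0.22814892] 0.01545032579461319
shift cm [-0.94 -1.08 11.16] turn [ 0.   0.  -0.1] rows 1.7996598493794393
```

View pics/w9.png

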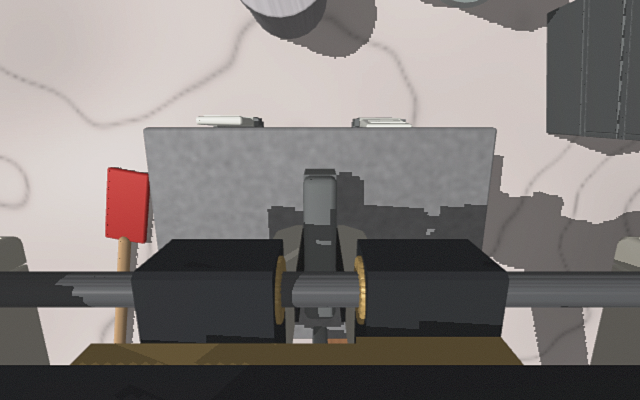

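View pics/s9.png

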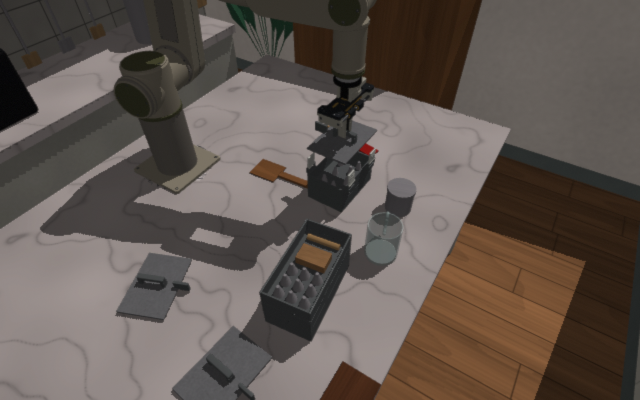

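```bash
python3 -m inch '[[[-0.9,-1.1,0],[0,0,0],0],[[-0.9,-1.1,0],[0,0,0],0],[[-0.9,-1.1,1],[0,0,0],0],[[-0.9,-1.1,2],[0,0,0],0],[[-0.9,-1.1,2],[0,0,0],0],[[-0.9,-1.1,2],[0,0,0],0]]'
python3 - <<'E'
from h import *
s=read_state();print(s['tcp_pos'],s['width'])
delta([.553,.206,.117],-1.3)
E
```

```text
time_s: 16.4
tcp_pos: [0.5532, 0.2071, 0.2084]
tcp_rot: [0.0, 1.0, -0.011, -0.0]
contact_force: [0.5, 0.4, -2.7]
width: 0.0158
[0.55322751 0.20707791 0.20842882] 0.01581227164354313
shift cm [-0.02  0.11  9.14] turn [0. 0. 0.] rows 1.4629672424482234
```

```bash
python3 -m inch '[[[0,0,2],[0,0,0],0],[[0,0,4],[0,0,0],0],[[0,0,6],[0,0,0],0],[[0,0,7],[0,0,0],0],[[0,0,7],[0,0,0],0],[[0,0,7],[0,0,0],0]]'
python3 - <<'E'
from h import *
s=read_state();print(s['tcp_pos'],s['contact_force'])
c=snap('wrist','w10')
delta([.553,.206,.117],-1.3)
E
```

```text
time_s: 17.15
tcp_pos: [0.5538, 0.2073, 0.1394]
tcp_rot: [-0.0, 1.0, -0.011, 0.001]
contact_force: [0.3, -0.4, -2.5]
width: 0.0157
[0.55377716 0.20734032 0.13941963] [ 0.33826165 -0.40239605 -2.50667901]
shift cm [-0.1   0.14  2.27] turn [-0.  -0.1  0. ] rows 0.3640446773290443
```

View pics/w10.png

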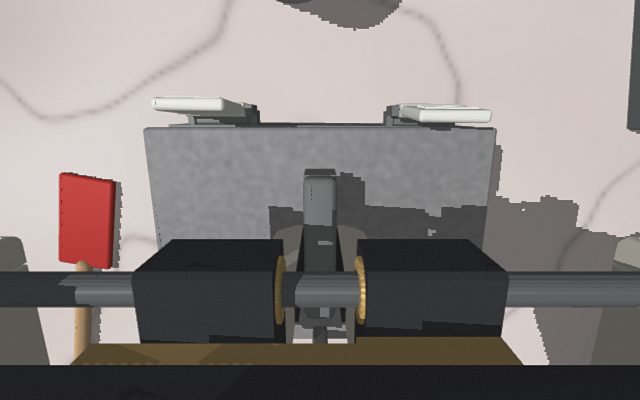

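```bash
python3 -m inch '[[[0,0.1,0.5],[0,0,0],0],[[0,0.1,1],[0,0,0],0],[[0,0.1,1.5],[0,0,0],0],[[0,0.1,1.8],[0,0,0],0],[[0,0.1,1.8],[0,0,0],0],[[0,0.1,1.8],[0,0,0],0]]'
python3 - <<'E'
from h import *
s=read_state();print(s['tcp_pos'],s['contact_force'],s['wrist_torque'])
E
```

```text
time_s: 17.95
tcp_pos: [0.5533, 0.2062, 0.1208]
tcp_rot: [-0.0, 1.0, -0.011, 0.0]
contact_force: [0.3, 1.4, -1.9]
width: 0.0157
[0.55333619 0.20620085 0.12076925] [ 0.28053209  1.36462893 -1.88644552] [ 0.01981878 -0.00996023  0.04585033]
```

```bash
python3 -m inch '[[[0,0,0.2],[0,0,0],0],[[0,0,0.4],[0,0,0],0],[[0,0,0.4],[0,0,0],0]]'
python3 -c "
from h import *
s=read_state();print(s['tcp_pos'],s['contact_force'],s['wrist_torque'])"
```

```text
time_s: 18.32
tcp_pos: [0.553, 0.2061, 0.1163]
tcp_rot: [0.0, 1.0, -0.011, -0.0]
contact_force: [-0.8, 0.4, -1.7]
width: 0.0154
[0.55303661 0.20614144 0.11634819] [-0.77175635  0.3584439  -1.73581817] [ 0.01950931 -0.04915427 -0.01935328]
```

```bash
python3 -m inch '[[[0,0,0.15],[0,0,0],0],[[0,0,0.3],[0,0,0],0],[[0,0,0.3],[0,0,0],0]]'
python3 -c "
from h import *
s=read_state();print(s['tcp_pos'],s['contact_force'],s['wrist_torque'])"
```

```text
time_s: 18.7
tcp_pos: [0.5534, 0.2062, 0.1158]
tcp_rot: [-0.0, 1.0, -0.011, 0.0]
contact_force: [-6.7, -2.7, 12.1]
width: 0.0156
[0.5534109  0.20623055 0.11576302] [-6.67615861 -2.65971143 12.09460851] [-0.44465607  1.39226358 -0.03510599]
```

Run:
```python
from h import *
c=snap('wrist','w11');s=snap('scene','s11');t=snap('top','t11')
cv2.imwrite('pics/s11c.png',cv2.resize(s['image'][80:240,260:440],None,fx=3.5,fy=3.5,interpolation=cv2.INTER_CUBIC))
```

```text
(no output)
```

View pics/w11.png

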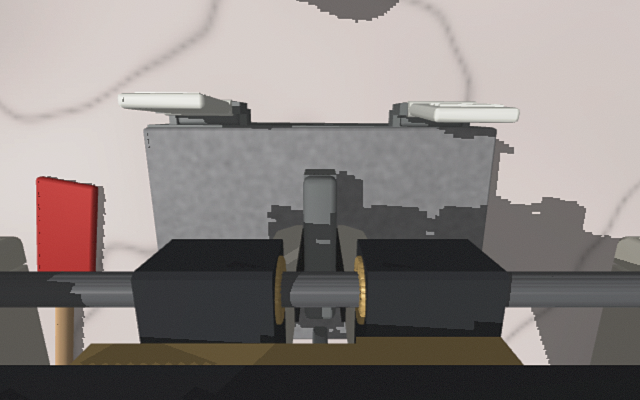

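View pics/s11c.png

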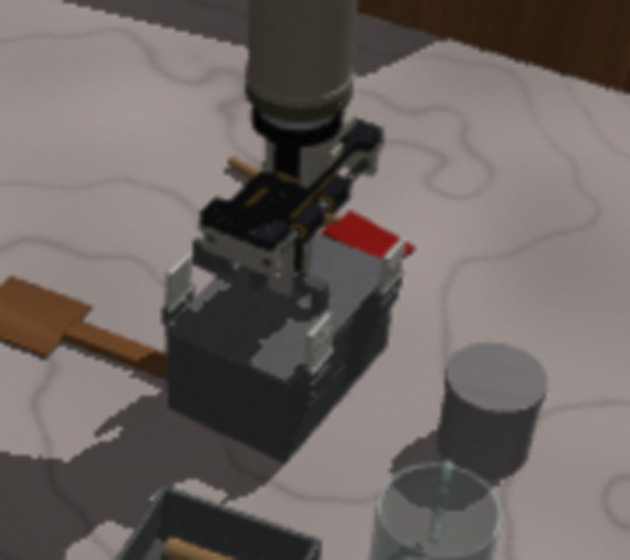

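```bash
python3 -m inch '[[[0,0,0],[0,0,0],0.4],[[0,0,0],[0,0,0],0.4],[[0,0,0],[0,0,0],0.4],[[0,0,0],[0,0,0],0.4],[[0,0,-4],[0,0,0],0.4],[[-2,0,-8],[0,0,0],0.4],[[-7,0,-12],[0,0,0],0.4],[[-7,0,-12],[0,0,0],0.4],[[-7,0,-12],[0,0,0],0.4]]'
python3 - <<'E'
from h import *
import pickle
c=snap('wrist','w12');im=c.pop('image');print(c['pose'][:3,3])
pickle.dump(c,open('w12.pkl','wb'))
cv2.imwrite('pics/w12c.png',cv2.resize(im[0:235,170:470],None,fx=2.5,fy=2.5,interpolation=cv2.INTER_CUBIC))
E
```

```text
time_s: 19.98
tcp_pos: [0.4834, 0.2078, 0.2334]
tcp_rot: [-0.0, 1.0, -0.011, 0.0]
contact_force: [1.2, 0.9, -0.3]
width: 0.0372
[0.54715947 0.20659348 0.39859146]
```

View pics/w12c.png

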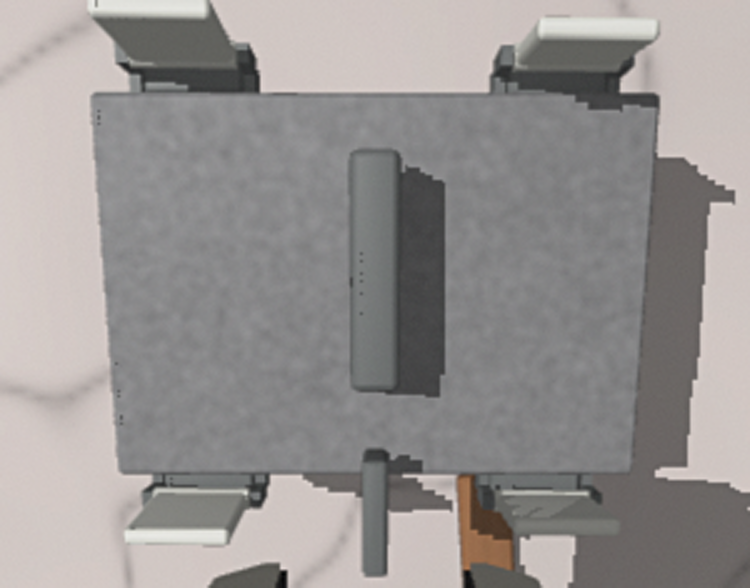

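```bash
cat >> h.py <<'E'
V=(0.5467,0.2063,-0.0234)
def tray(u,w):
    x,y,a=V;return [x+u*np.cos(a)-w*np.sin(a),y+u*np.sin(a)+w*np.cos(a)]
E
python3 - <<'E'
from h import *
delta(tray(-.105,.062)+[.139],-1.34)
E
```

```text
shift cm [-4.13 -6.23  9.34] turn [0.  0.1 0.1] rows 1.9143207108951432
```

```bash
python3 -m inch '[[[-4.1,-3,0],[0,0,0],0],[[-4.1,-6.2,3],[0,0,0],0],[[-4.1,-6.2,7],[0,0,0],0],[[-4.1,-6.2,9.3],[0,0,0],0],[[-4.1,-6.2,9.3],[0,0,0],0],[[-4.1,-6.2,9.3],[0,0,0],0],[[-4.1,-6.2,9.3],[0,0,0],0]]' 20
python3 - <<'E'
from h import *
s=read_state();print(s['width'])
c=snap('wrist','w13')
delta(tray(-.105,.062)+[.139],-1.34)
E
```

```text
time_s: 20.9
tcp_pos: [0.4446, 0.2709, 0.1419]
tcp_rot: [-0.0, 1.0, -0.011, 0.001]
contact_force: [-0.6, -0.1, 0.7]
width: 0.0003
0.0003154095177443712
shift cm [-0.14  0.02  0.29] turn [-0.1 -0.1  0. ] rows 0.05174508764703585
```

View pics/w13.png

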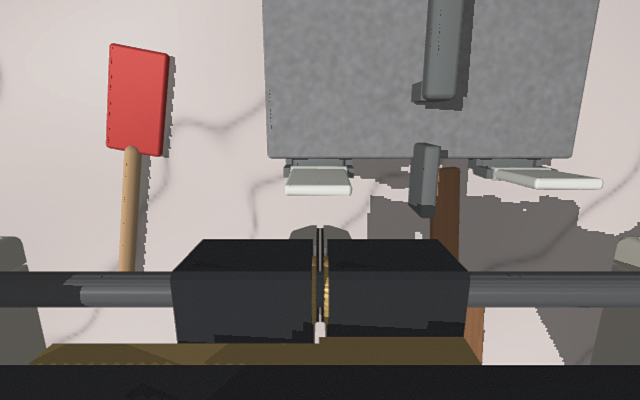

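```bash
python3 -m inch '[[[1.8,0,0],[0,0,0],0],[[2.6,0,0.1],[0,0,0],0],[[3.3,0,0.2],[0,0,0],0],[[3.9,0,0.5],[0,0,0],0],[[4.4,0,0.8],[0,0,0],0],[[4.8,0,1.3],[0,0,0],0],[[5.2,0,1.8],[0,0,0],0],[[5.4,0,2.3],[0,0,0],0],[[5.5,0,2.7],[0,0,0],0],[[5.5,0,2.7],[0,0,0],0]]'
python3 - <<'E'
from h import *
c=snap('wrist','w14');print(read_state()['contact_force'])
E
```

```text
time_s: 22.2
tcp_pos: [0.4981, 0.2692, 0.1128]
tcp_rot: [0.0, 1.0, -0.011, -0.001]
contact_force: [0.5, 0.7, -0.3]
width: 0.0004
[0.28681285 0.14743587 0.50042075]
```

View pics/w14.png

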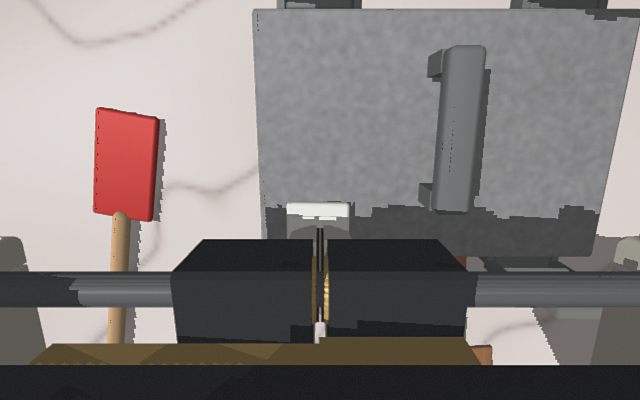

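Run:
```python
from h import *
delta(tray(.105,-.062)+[.139],-1.34)
```

```text
shift cm [15.48 12.4  -2.6 ] turn [0.  0.1 0.1] rows 3.2007485973377947
```

```bash
python3 -m inch '[[[0,0,-5],[0,0,0],0],[[0,0,-9],[0,0,0],0],[[4,3,-9],[0,0,0],0],[[8,6,-9],[0,0,0],0],[[12,9.5,-9],[0,0,0],0],[[15.5,12.4,-9],[0,0,0],0],[[15.5,12.4,-5.5],[0,0,0],0],[[15.5,12.4,-2.6],[0,0,0],0],[[15.5,12.4,-2.6],[0,0,0],0],[[15.5,12.4,-2.6],[0,0,0],0]]'
python3 - <<'E'
from h import *
c=snap('wrist','w15');t=snap('top','t15')
delta(tray(.105,-.062)+[.139],-1.34)
cv2.imwrite('pics/t15c.png',cv2.resize(t['image'][100:270,180:380],None,fx=3,fy=3,interpolation=cv2.INTER_CUBIC))
s=snap('scene','s15')
cv2.imwrite('pics/s15c.png',cv2.resize(s['image'][80:240,260:440],None,fx=3.5,fy=3.5,interpolation=cv2.INTER_CUBIC))
E
```

```text
time_s: 23.5
tcp_pos: [0.6513, 0.1423, 0.141]
tcp_rot: [-0.0, 1.0, -0.011, 0.001]
contact_force: [1.3, -0.1, -0.1]
width: 0.0005
shift cm [-0.17  0.06  0.3 ] turn [-0.  -0.2  0.1] rows 0.05689979614760082
```

View pics/w15.png

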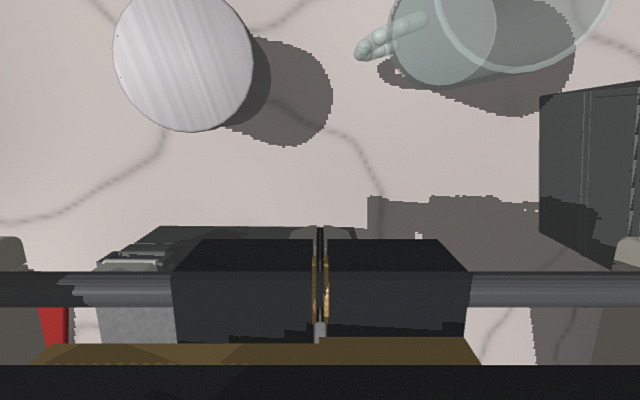

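View pics/s15c.png

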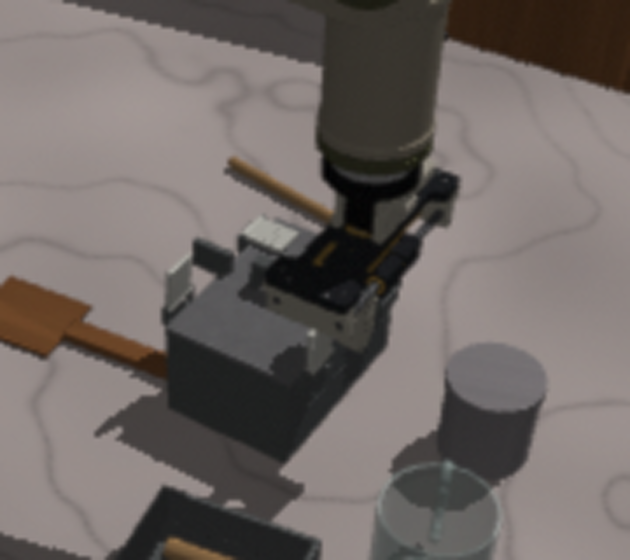

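```bash
python3 -m inch '[[[-1.8,0,0],[0,0,0],0],[[-2.6,0,0.1],[0,0,0],0],[[-3.3,0,0.2],[0,0,0],0],[[-3.9,0,0.5],[0,0,0],0],[[-4.4,0,0.8],[0,0,0],0],[[-4.8,0,1.3],[0,0,0],0],[[-5.2,0,1.8],[0,0,0],0],[[-5.4,0,2.3],[0,0,0],0],[[-5.5,0,2.7],[0,0,0],0],[[-5.5,0,2.7],[0,0,0],0]]'
python3 - <<'E'
from h import *
print(read_state()['contact_force'])
s=snap('scene','s16')
cv2.imwrite('pics/s16c.png',cv2.resize(s['image'][80:240,260:440],None,fx=3.5,fy=3.5,interpolation=cv2.INTER_CUBIC))
delta(tray(-.105,-.062)+[.139],-1.34)
E
```

```text
time_s: 24.9
tcp_pos: [0.5952, 0.1431, 0.1118]
tcp_rot: [0.0, 1.0, -0.011, -0.001]
contact_force: [0.1, 0.1, -0.1]
width: 0.0003
[ 0.10247137  0.13909115 -0.07312485]
shift cm [-15.52  -0.02  -2.67] turn [0.  0.1 0.1] rows 2.5202673738425445
```

View pics/s16c.png

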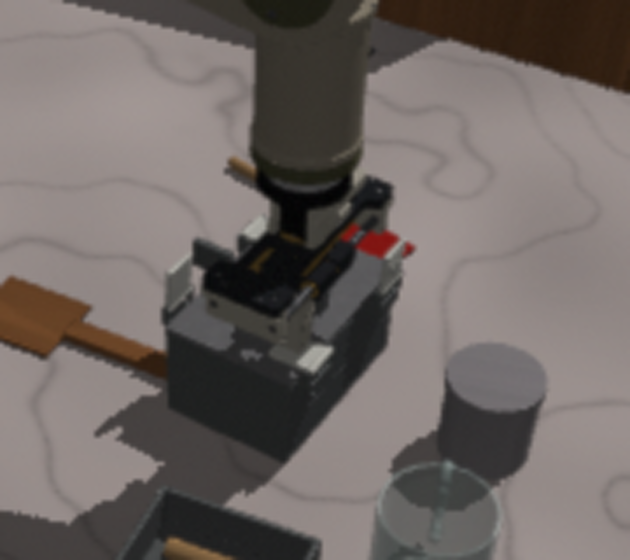

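```bash
python3 -m inch '[[[0,0,-5],[0,0,0],0],[[0,0,-9],[0,0,0],0],[[-5,0,-9],[0,0,0],0],[[-10,0,-9],[0,0,0],0],[[-15.5,0,-9],[0,0,0],0],[[-15.5,0,-9],[0,0,0],0],[[-15.5,0,-9],[0,0,0],0]]'
python3 - <<'E'
from h import *
c=snap('wrist','w17')
delta(tray(-.105,-.062)+[.139],-1.34)
E
```

```text
time_s: 25.82
tcp_pos: [0.4416, 0.1468, 0.2034]
tcp_rot: [-0.0, 1.0, -0.011, 0.001]
contact_force: [-0.4, -0.7, 0.7]
width: 0.0007
shift cm [-0.19  0.    6.44] turn [-0.  -0.1  0. ] rows 1.0311296491700734
```

View pics/w17.png

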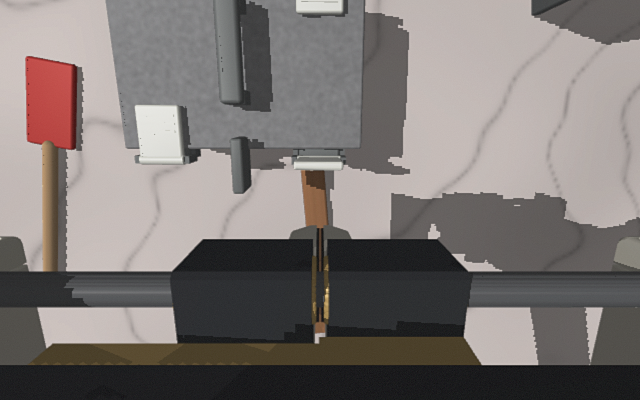

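Near-left (160,132) and far-right (322,5) clips lie flat on the lid; near-right (320,160) is still upright in front of the fingers.

```bash
python3 -m inch '[[[0,0,4],[0,0,0],0],[[0,0,6.3],[0,0,0],0],[[0,0,6.3],[0,0,0],0],[[0,0,6.3],[0,0,0],0]]'
python3 -m inch '[[[1.8,0,0],[0,0,0],0],[[2.6,0,0.1],[0,0,0],0],[[3.3,0,0.2],[0,0,0],0],[[3.9,0,0.5],[0,0,0],0],[[4.4,0,0.8],[0,0,0],0],[[4.8,0,1.3],[0,0,0],0],[[5.2,0,1.8],[0,0,0],0],[[5.4,0,2.3],[0,0,0],0],[[5.5,0,2.7],[0,0,0],0],[[5.5,0,2.7],[0,0,0],0]]'
python3 - <<'E'
from h import *
c=snap('wrist','w18')
delta(tray(.105,.062)+[.139],-1.34)
E
```

```text
time_s: 26.38
tcp_pos: [0.4421, 0.1467, 0.1408]
tcp_rot: [-0.0, 1.0, -0.011, 0.001]
contact_force: [0.5, 0.8, 0.8]
width: 0.0003
time_s: 27.62
tcp_pos: [0.4955, 0.1454, 0.1121]
tcp_rot: [0.0, 1.0, -0.011, -0.0]
contact_force: [-0.2, 0.6, 0.3]
width: 0.0005
shift cm [ 15.48 -12.39  -2.68] turn [0.  0.  0.1] rows 3.2009407563433707
```

View pics/w18.png

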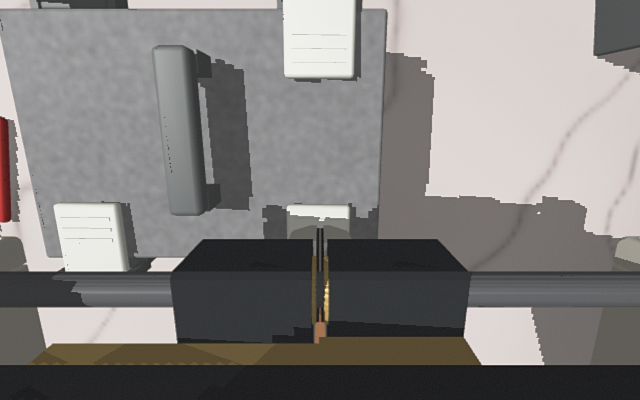

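Three clips home; now the far-left.

```bash
python3 -m inch '[[[0,0,-5],[0,0,0],0],[[0,0,-9],[0,0,0],0],[[4,-3,-9],[0,0,0],0],[[8,-6,-9],[0,0,0],0],[[12,-9.5,-9],[0,0,0],0],[[15.5,-12.4,-9],[0,0,0],0],[[15.5,-12.4,-5.5],[0,0,0],0],[[15.5,-12.4,-2.7],[0,0,0],0],[[15.5,-12.4,-2.7],[0,0,0],0],[[15.5,-12.4,-2.7],[0,0,0],0]]'
python3 -c "
from h import *
delta(tray(.105,.062)+[.139],-1.34)"
```

```text
time_s: 28.92
tcp_pos: [0.6541, 0.2661, 0.1411]
tcp_rot: [-0.0, 1.0, -0.011, 0.001]
contact_force: [0.6, 0.9, 0.6]
width: 0.0008
shift cm [-0.1   0.03  0.21] turn [-0.  -0.1  0.1] rows 0.03767305023769958
```

```bash
python3 -m inch '[[[-1.8,0,0],[0,0,0],0],[[-2.6,0,0.1],[0,0,0],0],[[-3.3,0,0.2],[0,0,0],0],[[-3.9,0,0.5],[0,0,0],0],[[-4.4,0,0.8],[0,0,0],0],[[-4.8,0,1.3],[0,0,0],0],[[-5.2,0,1.8],[0,0,0],0],[[-5.4,0,2.3],[0,0,0],0],[[-5.5,0,2.7],[0,0,0],0],[[-5.5,0,2.7],[0,0,0],0]]'
python3 -m inch '[[[0,0,-5],[0,0,0],0],[[0,2,-10],[0,0,0],0],[[-5,4,-13],[0,0,0],0],[[-10,6,-13],[0,0,0],0],[[-13,6,-13],[0,0,0],0],[[-13,6,-13],[0,0,0],0],[[-13,6,-13],[0,0,0],0]]'
python3 - <<'E'
from h import *
import pickle
c=snap('wrist','w19');s=snap('scene','s19');t=snap('top','t19')
cv2.imwrite('pics/s19c.png',cv2.resize(s['image'][80:240,260:440],None,fx=3.5,fy=3.5,interpolation=cv2.INTER_CUBIC))
im=c.pop('image');pickle.dump(c,open('w19.pkl','wb'))
E
```

```text
time_s: 30.18
tcp_pos: [0.5979, 0.267, 0.1117]
tcp_rot: [0.0, 1.0, -0.011, -0.001]
contact_force: [0.1, -0.5, 0.5]
width: 0.0005
time_s: 31.05
tcp_pos: [0.4679, 0.2102, 0.2429]
tcp_rot: [-0.0, 1.0, -0.011, 0.0]
contact_force: [0.3, 1.0, 0.2]
width: 0.0004
```

View pics/w19.png

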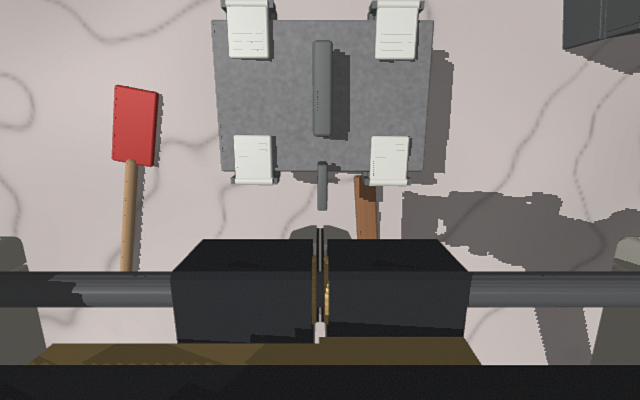

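View pics/s19c.png

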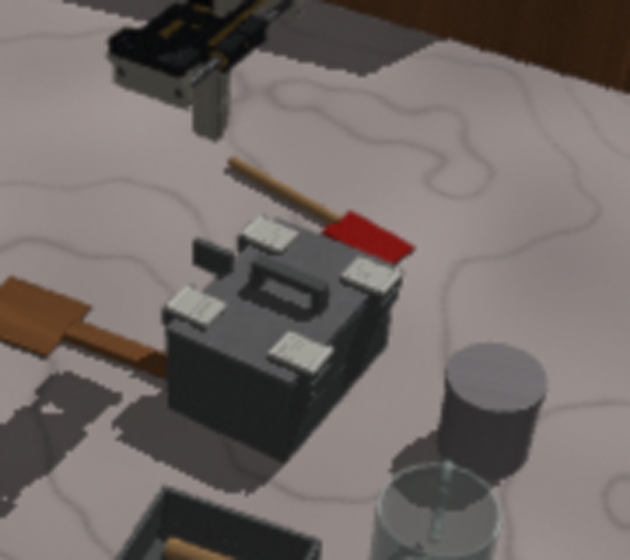

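View pics/t19.png

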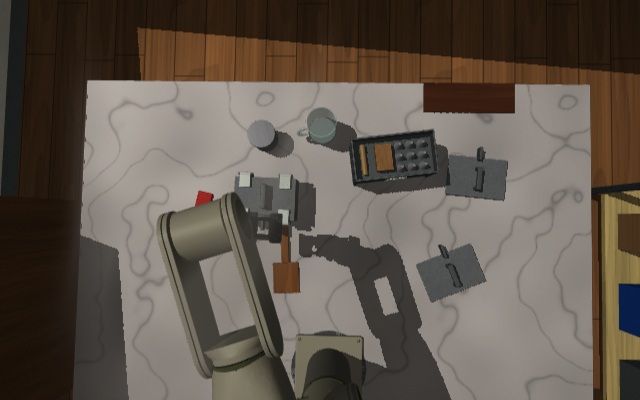

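All four clips lie flat over the lid (wrist view: (249,30), (397,30), (254,158), (389,158)). The bystanders are where they were, and the arm is clear. I'm handing in.

```bash
python3 -c "
from rig import *
print(finish_job())"
```

```text
the job is handed in; nothing more can be done
None
```

The lid is on the tray with all four clips snapped over its rim, and I handed the job in at about 31 s of the 72 s allowed; no verdict was reported.

- **Lid:** I pulled the left-most of the three lids, the one under the tier, about 12 cm out by its fin. I let it go flat on the counter, by my estimate about 160 mm in front of the tier's origin, where more than 127 mm was needed. After looking over the tray, I picked it up again by the bar handle and lowered it on with all four clips open. It touched down with about 12 N.
- **Clips:** I closed near left, then far right diagonally across, then near right, then far left.
- **Last checks:** The wrist and scene pictures show the lid square on the tray and all four clips flat. In the top picture the jug, tin and cake lifter look unmoved. The arm hid part of the spatula there, and by eye it looks unmoved in the wrist and scene pictures. The gripper was clear, with no contact force beyond sensor noise.

No check failed. The final state was judged from pictures only: I did not measure the clip angles or the bystanders' exact shift. At touchdown there was also about 7 N of sideways force and 1.4 N m of torque. The later pictures showed no tilt or offset from it.

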